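# Wedge the rocking tool tray

## Task

The pine tool tray on the framing bench rocks because the foot under its dark walnut corner block is too short. Without picking anything up, push the wooden wedge along the bench, thin end first, under that foot until it just takes up the gap and the tray sits level without rocking. Then press down firmly on the walnut corner block with the fingertips to prove it, and finish while still holding that press; leave the tray where it stands and do not disturb the other things on the bench.

Things in the scene. Friction and masses are not known exactly. Their poses are not given: they have to be found in the camera images.
- tray: Open pine tool tray, 220 (its x) by 300 mm (its y), rim 66 mm above the bench, 1.5 to 2.4 kg, tools and a tin (top at 103 mm) settled in it. Origin: centre of its footprint at the soles of its feet. Floor 20 mm over the bench on rubber feet 12 mm square at x = +-85, y = +-125 mm; the one at (+85, +125) is short. It stays put while the wedge is pushed with under 5 N; above 7 N it may be shoved.
- walnut_top (a point): Centre of the flat top of the dark walnut corner block (52 mm square) over the short foot, 67 mm above the bench when the tray is level: the place to press. The other corner blocks are pale. 2 to 4 N here rocks the unwedged tray down, by 6 to 13 mm, until the short foot meets the bench.
- short_foot (a point): Point on the short foot's axis, at the underside of the tray's floor (20 mm up when level), 25 mm in from the tray's two outer faces. The foot is round, 20 mm across, with a ball-shaped sole that hangs 6 to 13 mm over the bench (differs each time; this point does not show it) while the tray rests level on the other three.
- wedge: Loose yellow wedge, 120 (its x) by 50 mm, 90 g, flat on the bench. Origin: centre of its underside. Thin end (3 mm) at x = +60 mm, rising evenly to 24 mm at the upright back (x = -60 mm), the face to push. It lies off the tray's +y side, tip towards the short foot, up to 20 mm aside and a little askew; push it along the tray's -y. It slides with about 1 N; lifting the foot adds several N.
- drill: green and black cordless drill lying on its side; bystander, leave alone. Origin: at its underside.
- finish_tin: tin of finish, 80 mm across, 60 mm tall; bystander, leave alone. Origin: at its underside.
- sanding_block: cork sanding block, 100 x 60 x 36 mm; bystander, leave alone. Origin: at its underside.
- tape_roll: roll of paper tape lying flat, 90 mm across, 25 mm tall; bystander, leave alone. Origin: at its underside.
- mallet: small hammer lying flat; bystander, leave alone. Origin: at its underside.
- staple_jar: jar, 70 mm across, 65 mm tall; bystander, leave alone. Origin: at its underside.
- moulding_offcut: offcut of picture-frame moulding, 160 mm long, 22 mm tall; bystander, leave alone. Origin: at its underside.
Things that resemble listed ones, but are neither listed nor needed, are in the scene too. Of the things that look like the wedge, take the one that is farthest to the robot's right at the start.

How it is judged:
By the outcome, as a careful person would: the job done as asked, in the order asked, and still so for the second after the job is handed in, while the arm keeps its last pose, push and grip.
It also fails if it takes over 48 s, if anything falls off the work surface, if the arm or the gripper's body presses on something with over 40 N, if the wrist force passes 120 N, or if a joint passes its speed limit or range.

## Robot

A 6-joint arm with a two-finger parallel gripper is mounted at the origin on the work surface. World frame = base frame: x ahead of the robot, y to its left, z up, the work surface at z = 0. Lengths are in m, angles in degrees, forces in N, time in s.
With the tool pointing down it reaches from about 0.35 to 0.875 m from the base axis. Payload 4.2 kg.
Tool frame: the origin (TCP) lies on the front face of the gripper's body, between the roots of the fingers; the fingertips stand finger_overhang ahead of it and the grasp point (between the pads) lies 51 mm ahead of it (finger_overhang is the distance from the TCP to the fingertips, in m); z points along the fingers, y is the line along which they close (so a half turn about z gives the same grasp; the last joint's range is limited). The gripper opens to 87 mm and grips with 3 to 60 N. Pads are 19 mm wide; open, the fingers measure 117 mm over their backs; the gripper's body (75 mm by 190 mm) begins 51 mm behind the grasp point.
Start: joints at [14.817, 22.042, 0.453, 0, -68.411, -14.817], TCP at [0.625, 0, 0.292] pointing down, gripper open.
Joint ranges: [-179.83, 179.83], [-69.29, 118.12], [-61.27, 80.66], [-181.25, 117.63], [-171.15, -9.14], [-177.46, 177.46]. Speed limits (degrees/s): [159.86, 159.86, 180, 180, 180, 180].

## Interface

Orientations are given as a 3x3 rotation matrix whose columns are the frame's x, y, z axes.
In Python, from station import sense, capture, camera_model, finish_job, finger_overhang gives the robot as it stands. The module is installed in compiled form; this text tells all that it offers.
- The arm moves only by the tool jog_arm, never from a script. Its argument "rows" is a list that holds one entry, the list of rows, each a list of 4 numbers: the shift along the tool's x, y, z in m, then the turn about the tool's z in rad. A call has 1 to 20 rows; each row shifts and turns the commanded pose from where the row before left it, along the tool's axes as they then stand; what a row does not reach is not made up. A row lasts 1/8 s, in which the tool goes at most 62.5 mm and 10.7 degrees, less where a joint would pass 70% of its speed; a pose out of reach is approached as far as the arm can. A call is refused whole if a number of a shift passes 0.0625 or a number of a turn 0.188, either way. A call with a gripper value outside its range is refused whole. "claw" is the opening, from 0 (shut) to 1 (fully open), set as the call begins (left out, the last holds). The fingers move at their own pace and stop on an object; the grip force is fixed at half the most. Time passes only in rows, so rows that do not move let the fingers close. It gives the time, the measured TCP pose, the force, the opening and the grip force at its end, in the units of the state.
- sense(): the state, without advancing time (a new reading comes with each control period).
- capture(name): name is "scene" or "side" or "wrist"; returns the picture (400x640x3 uint8, red, green, blue); there is no depth.
- camera_model(name): a dict with "fovy" (degrees; the focal length in pixels is half the picture's height over the tangent of half this angle, whatever the lens; pixels are square), "cx", "cy" (the principal point, pixels), "eye" and "rotation" of the camera in the world. Camera axes: x right, y down, z forward; pixel columns grow to the right and rows downward; lengths in m; the calibration is good to about 2 mm. A picture is of the moment at which its call begins: read the wrist's pose just before it. camera_model takes no time and is no camera call; for the wrist camera it gives the pose at the moment of the call.
- finish_job(): hands the job in; it is judged then, once.
The state is a dict: "time_s": time; "joints": joint angles; "joint_velocities": joint speeds; "effort": joint torques, N m; "tcp_pos": TCP position; "ee_rot": TCP orientation; "wrist_force": force on the tool from outside, world axes, zero at the start; "moment": the same for the moment, N m; "gripper_width": opening from 0.0 (shut) to 1.0 (fully open); "gripper_force": force on a finger pad.
Only numpy, scipy, OpenCV 4.12 (cv2) and the standard library are available. Lean on these libraries where they do the work, as an engineer would, in place of code of your own. Each camera call takes 0.05 s, during which the arm holds its last target. There are 200 camera calls.

## Working session

There is one attempt and no reset: what is moved stays moved. The work goes in short steps, Python scripts to look and compute and a tool call to move; the robot and the scene stay as the last step left them, time stands still between calls to the robot, and variables do not carry over. Pictures are saved under pics/ and viewed, at most 10 in all, crops included, and the job is handed in when it is done.

Besides the shell and the picture viewer there is one more tool, called after "Emit:" as a command line: name --argument value ..., lists and objects as JSON in quotes. jog_arm: Moves the arm, as the interface text tells. Its arguments: {"type":"object","properties":{"rows":{"type":"array"},"claw":{"type":"number"}},"required":["rows"]}

```bash
mkdir -p pics; ls
python3 - <<'E'
from station import *
import cv2
print(finger_overhang() if callable(finger_overhang) else finger_overhang)
for n in ("scene","side"):
    im=capture(n); cv2.imwrite(f"pics/{n}0.png",im[:,:,::-1]); m=camera_model(n); print(n,m)
s=sense(); print(s["time_s"],s["tcp_pos"],s["ee_rot"],s["wrist_force"])
E
```

```text
pics
0.0697
scene {'fovy': 57.685144500621504, 'cx': 320.3682208788106, 'cy': 201.15173518394107, 'eye': array([ 1.21006707, -0.38583561,  0.92168624]), 'rotation': array([[ 0.50534456,  0.63894473, -0.57997975],
       [ 0.86291505, -0.37252754,  0.34146867],
       [ 0.00212118, -0.67303259, -0.73960979]])}
side {'fovy': 52.45745638733163, 'cx': 322.6665807821247, 'cy': 203.43983717844924, 'eye': array([0.20243035, 0.83050068, 1.03358604]), 'rotation': array([[-0.91793935, -0.29087999,  0.26977061],
       [-0.39669062,  0.66461144, -0.6331889 ],
       [ 0.00488935, -0.68824448, -0.72546236]])}
0.1 [6.24591693e-01 1.18821644e-05 2.91290728e-01] [[-1.74674409e-04 -9.99998102e-01 -1.94043225e-03]
 [-9.99999980e-01  1.74857753e-04 -9.43173635e-05]
 [ 9.46564841e-05  1.94041573e-03 -9.99998113e-01]] [-0.26143263 -0.39020818  0.33872078]
```

View pics/scene0.png

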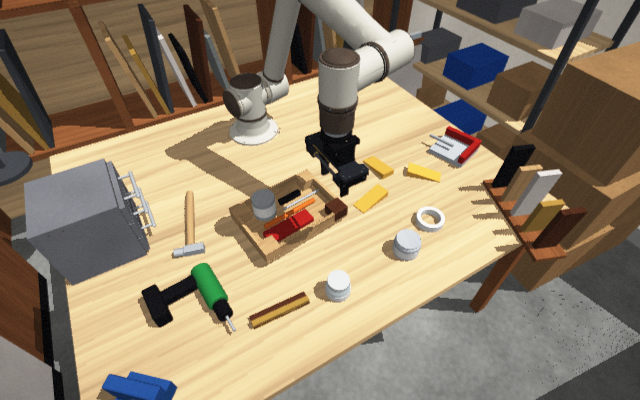

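View pics/side0.png

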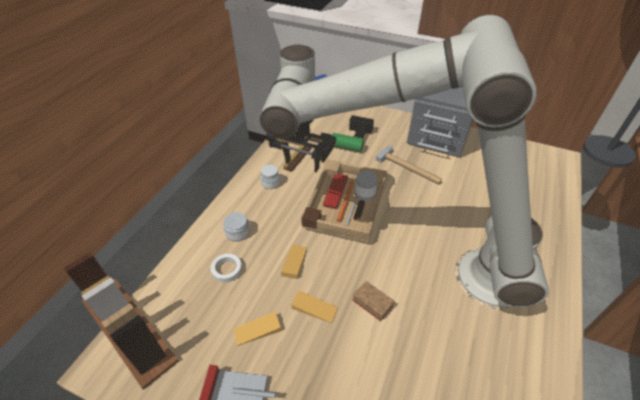

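The scene view shows the tray around (290,218), walnut block at (335,208), and three yellow wedge-like pieces at (372,198), (378,167) and (424,172). In the side view these are the walnut block at (312,216) and wedges at (293,261), (314,306) and (257,328). I'll zoom in next.

```bash
cat > h.py <<'E'
import numpy as np
from station import *
def ray(n,u,v,m=None):
    m=m or camera_model(n); f=200/np.tan(np.radians(m["fovy"]/2))
    return m["eye"], m["rotation"]@np.array([(u-m["cx"])/f,(v-m["cy"])/f,1])
def at(n,u,v,z,m=None):
    e,d=ray(n,u,v,m); return e+d*(z-e[2])/d[2]
def proj(n,p,m=None):
    m=m or camera_model(n); f=200/np.tan(np.radians(m["fovy"]/2))
    c=m["rotation"].T@(np.asarray(p)-m["eye"]); return f*c[0]/c[2]+m["cx"], f*c[1]/c[2]+m["cy"]
E
python3 - <<'E'
import cv2
from h import *
for n,pts in (("scene",[(372,198),(378,167),(424,172)]),("side",[(293,261),(314,306),(257,328)])):
    for p in pts: print(n,p,at(n,*p,.013).round(3))
a=cv2.imread("pics/scene0.png")[150:270,225:425]; b=cv2.imread("pics/side0.png")[155:345,220:420]
cv2.imwrite("pics/a.png",cv2.resize(a,(800,480),interpolation=cv2.INTER_CUBIC))
cv2.imwrite("pics/b.png",cv2.resize(b,None,fx=3,fy=3,interpolation=cv2.INTER_CUBIC))
E
```

```text
scene (372, 198) [0.574 0.193 0.013]
scene (378, 167) [0.457 0.304 0.013]
scene (424, 172) [0.564 0.433 0.013]
side (293, 261) [0.569 0.198 0.013]
side (314, 306) [0.447 0.312 0.013]
side (257, 328) [0.561 0.433 0.013]
```

View pics/a.png

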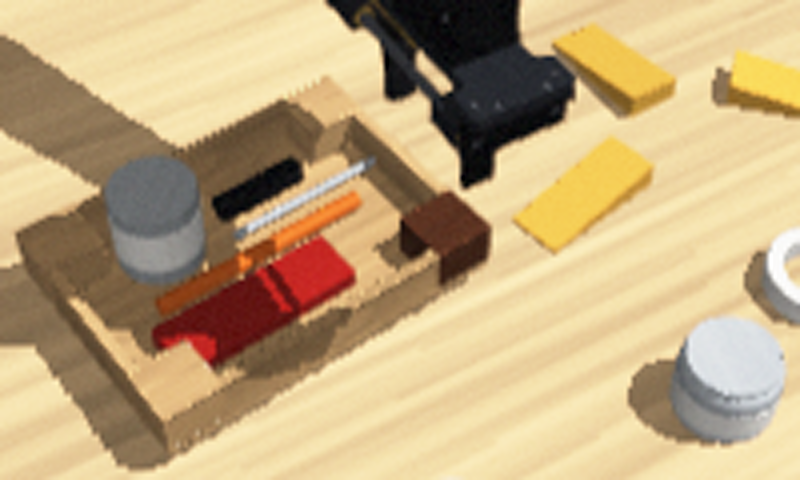

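View pics/b.png

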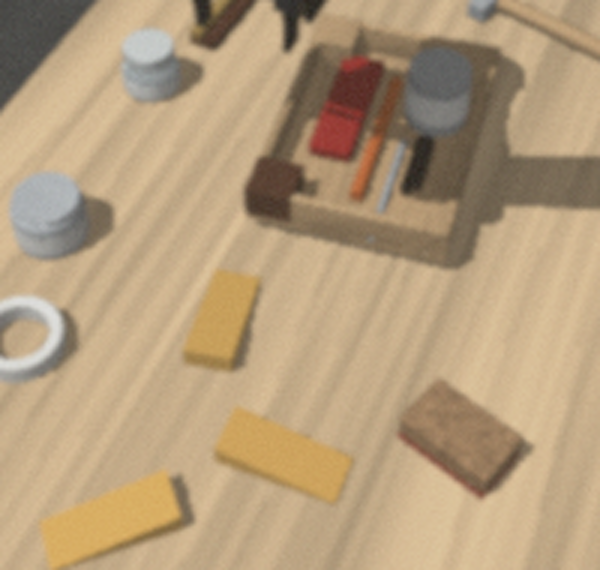

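Crop a (scene) shows the tray rim corners at (330,78), (18,235) and (168,445), the walnut top at (446,192)-(490,230)-(447,256)-(402,230), and the wedge with its thin edge at (515,218)-(556,251) facing the tray. Crop b agrees, with the thin edge at (220,270)-(259,279) and the back at (184,353)-(233,358). I'll fit the poses.

```bash
cat > fit.py <<'E'
from h import *
from scipy.optimize import least_squares
A=lambda u,v:("scene",(u+.5)/4-.5+225,(v+.5)/4-.5+150)
B=lambda u,v:("side",(u+.5)/3-.5+220,(v+.5)/3-.5+155)
M={n:camera_model(n) for n in("scene","side")}
def fit(obs,x0):
    def w(p,q): c,s=np.cos(p[2]),np.sin(p[2]); return [p[0]+c*q[0]-s*q[1],p[1]+s*q[0]+c*q[1],q[2]]
    def r(p): return np.concatenate([np.subtract(proj(o[0],w(p,q),M[o[0]]),o[1:]) for o,q in obs])
    s=least_squares(r,x0,loss="soft_l1"); print(s.x[:2].round(4),np.degrees(s.x[2]).round(2)); print(r(s.x).reshape(-1,2).round(1).tolist()); return s.x,w
wedge=[(A(515,218),(.06,-.025,.003)),(A(556,251),(.06,.025,.003)),(A(617,137),(-.06,-.025,.024)),(A(652,163),(-.06,.025,.024)),
(A(650,183),(-.06,.025,0)),(B(259,279),(.06,-.025,.003)),(B(220,270),(.06,.025,.003)),(B(233,358),(-.06,-.025,.024)),(B(184,353),(-.06,.025,.024)),(B(188,362),(-.06,.025,0)),(B(231,368),(-.06,-.025,0))]
p,_=fit(wedge,[.57,.2,-1.57])
tray=[(A(330,78),(-.11,.15,.066)),(A(18,235),(-.11,-.15,.066)),(A(168,445),(.11,-.15,.066)),(A(490,230),(.11,.15,.067)),(A(446,192),(.058,.15,.067)),(A(402,230),(.058,.098,.067)),(A(447,256),(.11,.098,.067)),
(B(291,195),(.058,.15,.067)),(B(247,187),(.11,.15,.067)),(B(258,158),(.11,.098,.067)),(B(303,168),(.058,.098,.067))]
t,w=fit(tray,[.55,0,0])
print("foot",w(t,[.085,.125,.02]),"walnut",w(t,[.084,.124,.067]))
c,s=np.cos(t[2]),np.sin(t[2]); d=np.subtract(p[:2],t[:2]); print("wedge in tray",c*d[0]+s*d[1],-s*d[0]+c*d[1])
E
python3 fit.py
```

```text
[0.5691 0.19  ] -78.35
[[-0.7, -0.0], [-0.2, 0.1], [-1.7, -0.8], [0.4, 0.4], [-0.0, 0.1], [0.6, -0.7], [-1.6, -0.3], [-0.2, 0.5], [-0.3, -0.8], [-1.1, 0.8], [0.8, 1.7]]
[ 0.5135 -0.0918] 7.55
[[-1.0, -0.0], [-0.4, 0.8], [-0.1, -4.9], [0.6, -0.6], [1.0, -0.7], [-0.7, -2.8], [-1.5, 0.7], [-0.7, 1.1], [-1.7, 0.4], [-0.5, -1.4], [-0.1, -1.5]]
foot [np.float64(0.5813147734553739), np.float64(0.04330116727620062), 0.02] walnut [np.float64(0.5804548973053215), np.float64(0.042178397038542356), 0.067]
wedge in tray 0.09215535352054206 0.2720812441656431
```

Emit:
jog_arm --rows '[[[0, 0, 0, -0.132], [-0.04, 0.005, 0.01, 0], [-0.05, 0.006, 0.02, 0], [-0.05, 0.006, 0.02, 0], [-0.05, 0.006, 0.02, 0], [-0.05, 0.006, 0.02, 0], [-0.05, 0.006, 0.02, 0], [0, 0, 0.03, 0], [0, 0, 0.03, 0], [0, 0, 0.02, 0], [0, 0, 0.01, 0], [0, 0, 0, 0]]]' --claw 0.14

```text
time_s: 1.6
tcp_pos: [0.5519, 0.2827, 0.0916]
ee_rot: [[0.132, -0.991, -0.001], [-0.991, -0.132, -0.001], [0.001, 0.001, -1.0]]
wrist_force: [0.5, 1.5, 0.9]
gripper_width: 0.14
gripper_force: 0.0
```

Emit:
jog_arm --rows '[[[0, 0, 0.01, 0], [0, 0, 0.006, 0], [0.008, 0, 0, 0], [0.008, 0, 0, 0], [0.007, 0, 0, 0], [0.007, 0, 0, 0], [0.007, 0, 0, 0], [0.006, 0, 0, 0], [0, 0, 0, 0]]]'

```text
time_s: 2.72
tcp_pos: [0.5578, 0.2397, 0.0763]
ee_rot: [[0.131, -0.991, -0.0], [-0.991, -0.131, -0.0], [0.0, 0.0, -1.0]]
wrist_force: [0.6, 0.3, -0.1]
gripper_width: 0.142
gripper_force: 0.0
```

Run:
```python
import cv2
from h import *
print(sense()["tcp_pos"],sense()["wrist_force"])
a=capture("scene")[150:270,245:405,::-1]; b=capture("side")[185:305,240:400,::-1]
r=lambda i:cv2.resize(i,(640,480),interpolation=cv2.INTER_CUBIC)
cv2.imwrite("pics/c.png",cv2.resize(cv2.hconcat([a,b]),(800,300),interpolation=cv2.INTER_CUBIC)); cv2.imwrite("pics/ca.png",r(a)); cv2.imwrite("pics/cb.png",r(b))
```

```text
[0.55775198 0.23969687 0.07625905] [ 0.55267255  0.25038157 -0.1398388 ]
```

View pics/ca.png

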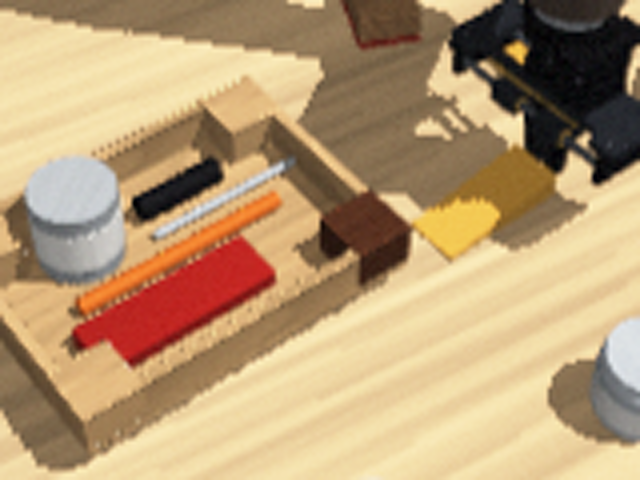

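View pics/cb.png

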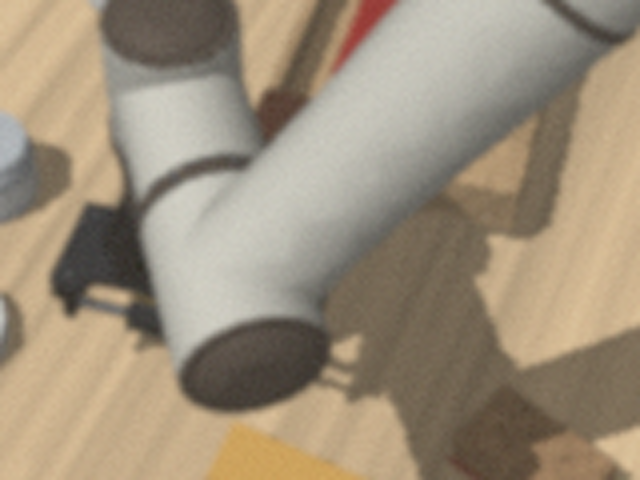

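The scene crop shows the wedge tip edge at (414,223)-(454,258), the back top edge at (518,148)-(555,177), and the walnut top at (373,192)-(411,232)-(364,250)-(322,225). The arm blocks the side view. I'll refit from these.

```bash
sed -i 's/A(168,445)/A(165,430)/; s/A(402,230)/A(402,222)/' fit.py
cat > fit2.py <<'E'
from fit import *
C=lambda u,v:("scene",(u+.5)/4-.5+245,(v+.5)/4-.5+150)
def rel(pts):
    q=[(.06,-.025,.003),(.06,.025,.003),(-.06,-.025,.024),(-.06,.025,.024)]
    p,_=fit([(C(*a),b) for a,b in zip(pts,q) if a],[.57,.17,-1.45])
    d=np.subtract(p[:2],t[:2]); print("NEW wedge in tray",c*d[0]+s*d[1],-s*d[0]+c*d[1],np.degrees(p[2]-t[2]))
    T=sense()["tcp_pos"]; d=T[:2]-t[:2]; print("tcp in tray",c*d[0]+s*d[1],-s*d[0]+c*d[1],T[2])
if __name__=="__main__":
    rel([(414,223),(454,258),(518,148),(555,177)])
E
python3 fit2.py | tail -8
```

```text
[ 0.5126 -0.0917] 7.25
[[-0.8, -0.1], [-0.4, 0.3], [0.2, -1.4], [0.5, -0.5], [1.0, -0.7], [-0.8, -0.8], [-1.6, 0.7], [-0.7, 1.1], [-1.7, 0.3], [-0.3, -1.5], [-0.0, -1.5]]
foot [np.float64(0.581162457180018), np.float64(0.04302208824157629), 0.02] walnut [np.float64(0.5802965552163213), np.float64(0.04190395864744775), 0.067]
wedge in tray 0.09155054423943465 0.2723752401995373
[0.5705 0.171 ] -81.89
[[-0.3, 0.3], [-0.3, 0.4], [-0.1, -1.0], [1.0, -0.1]]
NEW wedge in tray 0.09052714155673428 0.2532990440254816 -89.13728278895955
tcp in tray 0.08652180272863036 0.3234448311353557 0.07612889504941715
```

Emit:
jog_arm --rows '[[[0.005, 0.0004, 0, 0], [0.006, 0.0005, 0, 0], [0.006, 0.0005, 0, 0], [0.006, 0.0005, 0, 0], [0.006, 0.0005, 0, 0], [0.006, 0.0005, 0, 0], [0.006, 0.0005, 0, 0], [0.006, 0.0005, 0, 0], [0.006, 0.0005, 0, 0], [0.006, 0.0004, 0, 0], [0.006, 0, 0, 0], [0.005, 0, 0, 0], [0.003, 0, 0, 0]]]'

```text
time_s: 4.45
tcp_pos: [0.5627, 0.1669, 0.0763]
ee_rot: [[0.131, -0.991, 0.0], [-0.991, -0.131, 0.0], [-0.0, -0.0, -1.0]]
wrist_force: [-0.1, 0.6, -0.4]
gripper_width: 0.143
gripper_force: 0.2
```

Emit:
jog_arm --rows '[[[0.002, 0, 0, 0], [0.002, 0, 0, 0], [0.002, 0, 0, 0], [0.001, 0, 0, 0], [0.001, 0, 0, 0]]]'

```text
time_s: 5.08
tcp_pos: [0.5637, 0.1593, 0.0763]
ee_rot: [[0.132, -0.991, 0.0], [-0.991, -0.132, 0.0], [-0.0, -0.0, -1.0]]
wrist_force: [-0.2, 1.2, -0.7]
gripper_width: 0.139
gripper_force: 0.2
```

Run:
```python
import cv2
from h import *
cv2.imwrite("pics/da.png",cv2.resize(capture("scene")[150:270,245:405,::-1],(640,480),interpolation=cv2.INTER_CUBIC))
```

```text
(no output)
```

View pics/da.png

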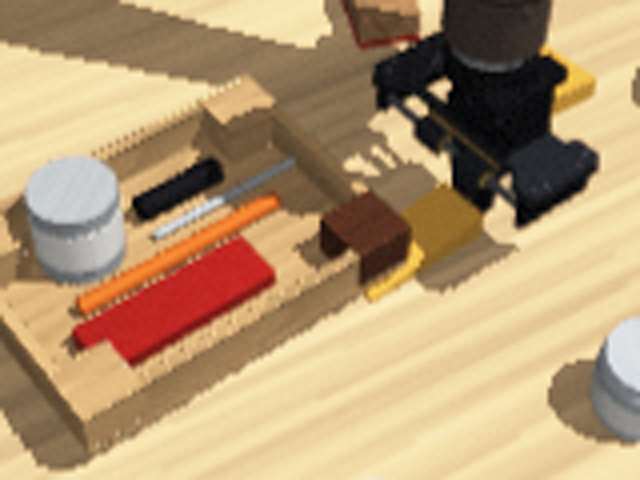

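The wedge is now under the walnut corner: near tip corner (370,298), back top edge (447,186)-(482,220). The tray hasn't moved.

```bash
python3 -c "
from fit2 import *
rel([None,(370,298),(447,186),(482,220)])" | tail -4
```

```text
[0.5751 0.0892] -85.22
[[-0.5, 0.6], [-0.1, -0.6], [0.7, -0.1]]
NEW wedge in tray 0.08479749989135364 0.17160096867982993 -92.46289348230796
tcp in tray 0.08233127007680734 0.24247698494173564 0.07627436565021442
```

Emit:
jog_arm --rows '[[[0.001, 0, 0, 0], [0.001, 0, 0, 0], [0.001, 0, 0, 0], [0.001, 0, 0, 0]]]'

```text
time_s: 5.62
tcp_pos: [0.5642, 0.1553, 0.0763]
ee_rot: [[0.132, -0.991, 0.0], [-0.991, -0.132, -0.0], [0.0, -0.0, -1.0]]
wrist_force: [-0.3, -0.4, -0.8]
gripper_width: 0.139
gripper_force: 0.2
```

Emit:
jog_arm --rows '[[[0.001, 0, 0, 0], [0.001, 0, 0, 0], [0.001, 0, 0, 0], [0.001, 0, 0, 0], [0.001, 0, 0, 0]]]'

```text
time_s: 6.25
tcp_pos: [0.5649, 0.1503, 0.0763]
ee_rot: [[0.132, -0.991, 0.0], [-0.991, -0.132, 0.0], [-0.0, -0.0, -1.0]]
wrist_force: [-0.6, 1.1, -0.0]
gripper_width: 0.142
gripper_force: 0.2
```

Emit:
jog_arm --rows '[[[0.001, 0, 0, 0], [0.001, 0, 0, 0], [0.001, 0, 0, 0], [0.001, 0, 0, 0]]]'

```text
time_s: 6.75
tcp_pos: [0.5654, 0.1464, 0.0762]
ee_rot: [[0.132, -0.991, -0.0], [-0.991, -0.132, 0.0], [-0.0, 0.0, -1.0]]
wrist_force: [-0.1, -0.0, 0.0]
gripper_width: 0.141
gripper_force: 0.2
```

Emit:
jog_arm --rows '[[[0.001, 0, 0, 0], [0.001, 0, 0, 0], [0.001, 0, 0, 0], [0.001, 0, 0, 0]]]'

```text
time_s: 7.25
tcp_pos: [0.5659, 0.1424, 0.0763]
ee_rot: [[0.132, -0.991, 0.0], [-0.991, -0.132, 0.0], [-0.0, -0.0, -1.0]]
wrist_force: [-0.7, 0.4, -0.0]
gripper_width: 0.139
gripper_force: 0.2
```

Emit:
jog_arm --rows '[[[0.001, 0, 0, 0], [0.001, 0, 0, 0], [0.001, 0, 0, 0]]]'

```text
time_s: 7.62
tcp_pos: [0.5665, 0.1401, 0.0763]
ee_rot: [[0.132, -0.991, 0.001], [-0.991, -0.132, 0.001], [-0.001, -0.001, -1.0]]
wrist_force: [-0.3, 4.7, -0.5]
gripper_width: 0.138
gripper_force: 2.1
```

Emit:
jog_arm --rows '[[[0.001, 0, 0, 0], [0.001, 0, 0, 0], [0.001, 0, 0, 0]]]'

```text
time_s: 8.0
tcp_pos: [0.5672, 0.1384, 0.0764]
ee_rot: [[0.132, -0.991, 0.002], [-0.991, -0.132, 0.003], [-0.003, -0.003, -1.0]]
wrist_force: [-1.2, 8.0, -1.9]
gripper_width: 0.143
gripper_force: 4.4
```

The force jumped to 8 N, so I'll back off and check whether the tray moved.

Emit:
jog_arm --rows '[[[-0.004, 0, 0, 0], [-0.02, 0, 0, 0], [-0.05, 0, -0.02, 0], [-0.05, 0, -0.05, 0], [-0.05, 0, -0.05, 0], [0, 0, 0, 0]]]' --claw 0

```text
time_s: 8.75
tcp_pos: [0.5463, 0.3023, 0.1892]
ee_rot: [[0.137, -0.991, 0.008], [-0.991, -0.137, 0.006], [-0.005, -0.009, -1.0]]
wrist_force: [-0.5, -1.3, 0.1]
gripper_width: 0.002
gripper_force: 0.0
```

Run:
```python
import cv2, numpy as np
from h import *
s=sense(); print(s["tcp_pos"],s["wrist_force"])
im=capture("scene")[:,:,::-1]; cv2.imwrite("pics/scene1.png",im); s1=capture("side")[:,:,::-1]; cv2.imwrite("pics/side1.png",s1)
a=im[150:270,225:425]
# registration of tray image vs the start: scene patches on the tray's far side and walnut
o=cv2.imread("pics/scene0.png")
for nm,(x,y,w,h) in dict(walnut=(322,195,28,28),endcorner=(255,235,35,30),tools=(265,190,50,45),floor_near=(240,250,60,20),tin_ext=(325,270,28,30)).items():
    g=lambda i:cv2.cvtColor(i,cv2.COLOR_BGR2GRAY).astype(np.float32)
    T=g(o)[y:y+h,x:x+w]; S=g(im)[y-6:y+h+6,x-6:x+w+6]
    up=lambda i:cv2.resize(i,None,fx=8,fy=8,interpolation=cv2.INTER_CUBIC)
    r=cv2.matchTemplate(up(S),up(T),cv2.TM_CCOEFF_NORMED); _,v,_,l=cv2.minMaxLoc(r); print(nm,(l[0]-48)/8,(l[1]-48)/8,round(v,3))
cv2.imwrite("pics/e.png",cv2.resize(im[150:270,245:405],(640,480),interpolation=cv2.INTER_CUBIC))
```

```text
[0.54632867 0.30233303 0.18919184] [-0.53107876 -1.32702364  0.08210091]
walnut 0.0 0.0 0.94
endcorner -0.125 -0.125 0.919
tools 0.25 0.125 0.793
floor_near -0.125 0.0 0.994
tin_ext 0.0 0.0 0.999
```

View pics/e.png

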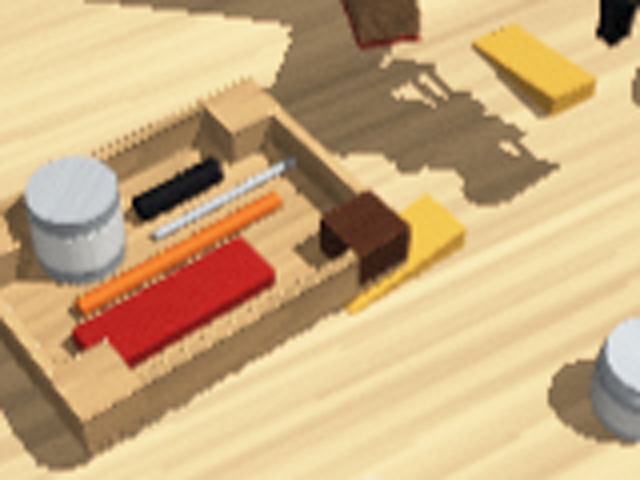

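The tray hasn't shifted (registration within 0.25 px). The wedge is seated with its tip corner at (350,308) and its back at about (430,197)-(465,235). Next I'll move over the walnut block.

Emit:
jog_arm --rows '[[[0.03, 0, 0, 0], [0.04, 0, 0, 0], [0.04, 0, 0, 0], [0.04, 0, 0, 0], [0.04, 0, 0, 0], [0.04, 0, 0.004, 0], [0.033, 0.001, 0.01, 0], [0, 0, 0.01, 0], [0, 0, 0, 0], [0, 0, 0, 0]]]'

```text
time_s: 10.1
tcp_pos: [0.5789, 0.0372, 0.1604]
ee_rot: [[0.132, -0.991, -0.001], [-0.991, -0.132, -0.0], [0.0, 0.001, -1.0]]
wrist_force: [-0.5, 0.0, -0.9]
gripper_width: 0.002
gripper_force: 0.0
```

Emit:
jog_arm --rows '[[[-0.005, -0.001, 0.005, 0], [0, 0, 0.008, 0], [0, 0, 0.005, 0], [0, 0, 0.003, 0], [0, 0, 0.001, 0], [0, 0, 0, 0]]]'

```text
time_s: 10.85
tcp_pos: [0.5794, 0.0417, 0.1387]
ee_rot: [[0.132, -0.991, 0.0], [-0.991, -0.132, 0.0], [0.0, -0.0, -1.0]]
wrist_force: [-0.9, -0.2, -0.1]
gripper_width: 0.005
gripper_force: 0.0
```

Emit:
jog_arm --rows '[[[0, 0, 0.001, 0], [0, 0, 0.0005, 0], [0, 0, 0, 0]]]'

```text
time_s: 11.22
tcp_pos: [0.5793, 0.0417, 0.1372]
ee_rot: [[0.132, -0.991, 0.0], [-0.991, -0.132, -0.0], [0.0, -0.0, -1.0]]
wrist_force: [0.5, -0.1, 0.7]
gripper_width: 0.002
gripper_force: 0.1
```

Emit:
jog_arm --rows '[[[0, 0, 0.0005, 0], [0, 0, 0, 0]]]'

```text
time_s: 11.48
tcp_pos: [0.5793, 0.0417, 0.1372]
ee_rot: [[0.132, -0.991, 0.0], [-0.991, -0.132, -0.0], [0.0, -0.0, -1.0]]
wrist_force: [-1.9, 0.1, 4.8]
gripper_width: 0.004
gripper_force: 2.1
```

Emit:
jog_arm --rows '[[[0, 0, 0.0005, 0], [0, 0, 0, 0]]]'

```text
time_s: 11.72
tcp_pos: [0.5793, 0.0418, 0.1371]
ee_rot: [[0.132, -0.991, 0.0], [-0.991, -0.132, -0.0], [0.0, -0.0, -1.0]]
wrist_force: [-2.9, 0.0, 7.8]
gripper_width: 0.007
gripper_force: 3.5
```

Emit:
jog_arm --rows '[[[0, 0, 0.001, 0], [0, 0, 0, 0]]]'

```text
time_s: 11.98
tcp_pos: [0.5794, 0.0418, 0.137]
ee_rot: [[0.132, -0.991, 0.001], [-0.991, -0.132, -0.0], [0.0, -0.001, -1.0]]
wrist_force: [-4.2, 1.2, 10.4]
gripper_width: 0.004
gripper_force: 5.8
```

Emit:
jog_arm --rows '[[[0, 0.0006, 0.0006, 0], [0, 0, 0.0004, 0], [0, 0, 0, 0], [0, 0, 0, 0], [0, 0, 0, 0]]]'

```text
time_s: 12.6
tcp_pos: [0.5793, 0.0418, 0.137]
ee_rot: [[0.133, -0.991, 0.002], [-0.991, -0.133, -0.0], [0.0, -0.002, -1.0]]
wrist_force: [-4.6, 0.6, 15.4]
gripper_width: 0.004
gripper_force: 7.5
```

Run:
```python
import cv2
from h import *
im=capture("scene")[:,:,::-1]; cv2.imwrite("pics/f.png",cv2.resize(im[150:270,245:405],(640,480),interpolation=cv2.INTER_CUBIC))
for _ in range(3):
    capture("scene"); s=sense(); print(s["time_s"],s["tcp_pos"].round(4),s["wrist_force"].round(1))
```

```text
12.7 [0.5793 0.0418 0.1369] [-4.  -0.3 14.9]
12.75 [0.5793 0.0418 0.1369] [-4.9  0.7 15.1]
12.8 [0.5793 0.0418 0.1369] [-4.7  0.3 14. ]
```

View pics/f.png

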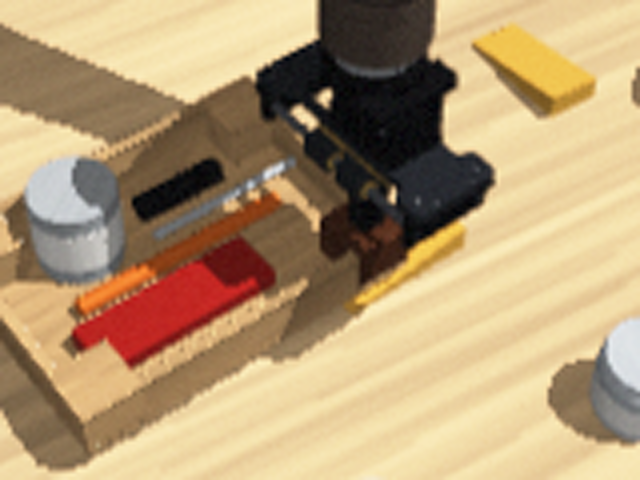

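The fingertips are pressing the walnut top at (370,225) with a steady 15 N. The wedge corner is near (352,306), about 2 px from where it was before the press and within my reading error, and the tray hasn't moved. I'm handing in.

```bash
python3 -c "
from station import *
print(finish_job())"
```

```text
the job is handed in; nothing more can be done
None
```

The job is handed in with the wedge seated under the short foot and a steady 15 N press held on the walnut block; the tray stayed put and did not rock, though the push briefly reached 8 N and the corner may sit up to about 0.5 mm high.

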